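Weight a vent flap and hold it on its balance point

ROBOT

A 6-joint arm with a two-finger parallel gripper is mounted at the origin on the work surface; the furniture and walls round the work are solid. World frame = base frame: x ahead of the robot, y to its left, z up, the work surface at z = 0. Lengths are in m, angles in rad, forces in N, time in s.
With the tool pointing down it reaches from about 0.2 to 0.875 m from the base axis. Payload 3.4 kg.
Tool frame: the origin (TCP) lies midway between the tips of the shut fingers; the grasp point (between the pads) lies 19 mm behind it; z points along the fingers, y is the line along which they close (so a half turn about z gives the same grasp; the last joint's range is limited). The gripper opens to 94 mm and grips with 3 to 60 N. Pads are 16 mm wide; open, the fingers measure 119 mm over their backs; the gripper's body (75 mm by 177 mm) begins 78 mm behind the grasp point.
Start: joints at [-1.292, 0.276, 1.505, -0, 1.361, -0.121], TCP at [0.224, -0.53, 0.205] pointing down, gripper open.
Joint ranges: [-2.89, 2.89], [-0.75, 2.08], [0.22, 2.7], [-1.18, 4.32], [0.11, 2.71], [-2.7, 2.7]. Speed limits (rad/s): [2.57, 2.57, 3.14, 3.14, 3.14, 3.14].

INTERFACE

Orientations are given as a unit quaternion [x, y, z, w].
In Python, from station import move_ptp, servo_line, movej, set_gripper, dwell, solve_ik, state, capture, Unreachable, close_job, spot_in gives the robot as it stands. Calls block until the motion is done:
- move_ptp(position, orientation): joint-space move of the TCP to a pose.
- servo_line(position, frame=None, speed=0.15, threshold=None): straight line of the TCP; frame=None keeps the orientation; speed is the mean speed in m/s. With threshold (N) it stops when the force on the tool has changed by that much, and returns True; else False.
- movej(angles): joint-space move.
- set_gripper(opening, effort=None): opening from 0.0 (shut) to 1.0 (fully open); effort is the grip in N (None keeps the last); returns when the fingers have stopped.
- dwell(seconds).
- solve_ik(position, orientation): joint angles nearest the present ones, or None.
- state(): the state.
- capture(name): name is "scene" or "top" or "wrist"; returns a dict with "img" (480x640x3 uint8, blue, green, red), "camera_matrix" (3x3 intrinsics, pixels), "extrinsics" (4x4, takes a point from camera to world coordinates). Camera axes: x right, y up, looking along -z (the intrinsics and any distortion apply to the point x, -y, -z); pixel columns grow to the right and rows downward; lengths in m; the calibration is good to about 2 mm. The wrist camera is an equidistant fisheye: a pixel r from the principal point sees the ray r / f radians off the axis. A picture is of the moment at which its call begins. There is no depth.
A pose or a line that the arm cannot do raises Unreachable and nothing moves.
- close_job(): hands the job in; it is judged then, once.
Trained networks look in a picture, given as the dict that the camera call returned (one of the last four; its "shot" number tells which), for a name from the list of things; names that differ only in an ending like _2 or _b are one class to them, and where a whole thing is asked for, a point or a joint stands for the part that bears it (a point fixed in the world has none). Each returns a list of dicts, best first, with "p" (0 to 1); they miss things now and then, are a little off and sometimes report something else, mostly with a low value. They report only what shows in the picture. A call takes as long as a camera call. They do not tell look-alikes from the thing itself.
- spot_in(thing, picture): "bbox" ([left, top, width, height] in pixels, round what is visible of it).
The state is a dict: "t": time; "qpos": joint angles; "joint_vel": joint speeds; "effort": joint torques, N m; "tcp_pos": TCP position; "orientation": TCP orientation; "ft_force": force on the tool from outside, world axes, zero at the start; "torque": the same for the moment, N m; "opening": opening from 0.0 (shut) to 1.0 (fully open); "grip_force": force on a finger pad.
Only numpy, scipy, OpenCV 4.12 (cv2) and the standard library are available. Lean on these libraries where they do the work, as an engineer would, in place of code of your own. Each camera call takes 0.05 s, during which the arm holds its last target. There are 200 camera calls.

TASK

Of the three aluminium sleeves on the bench, take the one whose bore is the close fit for the red stud on the vent flap in the balance rig, and slide it down the stud until it sits flat on the shoulder, then let go of it. Then take the flap by its orange bar, swing it up to its balance point, where the black plate stands upright in line with the red index pin, without letting it go over to the far side, and finish still gripping the bar so that the flap stays there. Leave the other two sleeves and the glue bottle where they are.

Things in the scene. Friction and masses are not known exactly. Their poses are not given: they have to be found in the camera images.
- rig: Fixed flap balance rig: grey base plate 190 x 170 x 12 mm, two aluminium cheeks 89 mm high at y = -72 and +72 mm that carry the hinge axle along y, rubber-tipped stop rods 130 mm high at x = -58 and +58, y = -45 and +45 mm. Origin on the bench under the hinge axis; x points from the robot side to the far side. Position and yaw vary.
- index_pin (a point): Top of the thin red upright index pin, 133 mm above the bench, on the rig's cheek at y = -72 mm, straight above the hinge axis. Axes as the rig's.
- flap_hinge (a point): Centre of the hinge axis, 75 mm above the bench; axes as the rig's.
- flap (a joint): Flap angle, rad: 0 = at rest on the front stop, plate leaning 40 degrees from upright to the rig's -x; grows as it swings up and over to +x (about the rig's +y); 0.698 = upright, the balance point with the right sleeve on (within 0.03); 1.396 = fallen on the far stop. Free hinge; the flap weighs about 0.5 kg and falls to one side if let go.
- flap_plate (a point): Centre of the black flap plate: 112 mm wide along y, 8 mm thick, from 20 to 125 mm from the hinge axis, 72.5 mm to this point. A steel ballast bar on its front face stands 20 mm proud, 92 to 108 mm from the axis. This point's axes: as the rig's at rest, turning with the flap.
- flap_handle: Orange round bar of the flap, 12 mm thick, 76 mm long along the rig's y, in the plate's plane, 170 mm from the hinge axis. Origin at its centre (205 mm up at rest, 245 mm upright). Two 8 mm rods at y = -34 and +34 mm hold it; 45 mm from bar axis to plate edge. Can be pinched from above, fingers on its -x and +x sides; it rolls freely on its own axis.
- flap_seat (a point): Centre of the shoulder (30 mm diameter) at the stud's foot: where the centre of the sleeve's underside must come. Turns with the flap; z runs along the stud, vertical at rest (110 mm up, 12 mm to +x of the hinge axis). The plate leans away on its -x side: lower the sleeve held by its two sides along the rig's y.
- stud_tip (a point): Tip of the red stud, 42 mm above the shoulder. Stud diameter 16 mm, the last 8 mm a cone down to 8 mm. A push of more than about 15 N down on it tips the flap. The seated sleeve stays on by its weight while the flap is upright (stud then leans 40 degrees).
- sleeve_a: Weight sleeve: plain aluminium ring, outside diameter 42 mm, 30 mm tall, 60 g, bore 13 mm (too narrow for the stud). Origin at the centre of its underside, z along the bore. Stands loose on the bench, in any of the three sleeve places.
- sleeve_b: Weight sleeve: plain aluminium ring, outside diameter 42 mm, 30 mm tall, 60 g, bore 20 mm (the right one: slides on the 16 mm stud with 2 mm of play all round). Origin at the centre of its underside, z along the bore. Stands loose on the bench, in any of the three sleeve places.
- sleeve_c: Weight sleeve: plain aluminium ring, outside diameter 42 mm, 30 mm tall, 60 g, bore 28 mm (far too loose on the stud). Origin at the centre of its underside, z along the bore. Stands loose on the bench, in any of the three sleeve places.
- glue_bottle: White glue bottle with red nozzle, 42 mm diameter, 119 mm tall, standing on the bench; bystander. Origin at the centre of its underside.
Not all that is in view belongs to the job. Leave any turquoise or yellow look-alike of the sleeve_b alone.

How it is judged:
On the way, in this order (a step that is already met when the one before it is completed fails the run):
1. the 20 mm bore sleeve sits on the stud's shoulder, let go, with the flap still at rest (distance between sleeve_b and flap_seat below 0.008 m and angle between the z axis of sleeve_b and the z axis of flap_seat, either way round below 0.15 rad and value of joint flap below 0.1 rad and contact force between the fingers and sleeve_b below 0.1 N), for 0.2 s.
2. the flap stands upright, gripped by its bar (value of joint flap between 0.628 and 0.768 rad and contact force between the fingers and flap_handle above 0.5 N), for 0.2 s.
At the end, for the whole second after the job is handed in: The fingers still hold the flap's orange bar (contact force over 0.5 N), the flap is still (under 0.1 rad/s) and within 0.07 rad of upright, and the 20 mm bore sleeve is seated on the stud (underside centre within 8 mm of the shoulder centre, axes within 0.15 rad) (all of step 2 and distance between sleeve_b and flap_seat below 0.008 m and angle between the z axis of sleeve_b and the z axis of flap_seat, either way round below 0.15 rad and velocity of joint flap between -0.1 and 0.1 rad/s); the arm keeps its last pose, push and grip.
It fails at once if the flap goes over to the far side (0.3 rad past upright) (value of joint flap above 0.998 rad).
It fails at once if a sleeve of the wrong bore is moved more than 40 mm (distance of any of sleeve_a, sleeve_c from where it was at the start of the episode above 0.04 m).
It fails at once if the glue bottle is moved more than 40 mm (distance of glue_bottle from where it was at the start of the episode above 0.04 m).
It also fails if it takes over 58 s, if anything falls off the work surface, if the arm or the gripper's body presses on something with over 40 N, if the wrist force passes 120 N, or if a joint passes its speed limit or range.

## Working session

There is one attempt and no reset: what is moved stays moved. The work goes in short steps, each a Python script; the robot and the scene stay as the last script left them, time stands still between calls to the robot, and variables do not carry over. Pictures are saved under pics/ and viewed, at most 10 in all, crops included, and the job is handed in when it is done.

```bash
ls; mkdir -p pics; python3 - <<'E'
from station import *
import cv2,numpy as np
for n in("scene","top"):
    c=capture(n); cv2.imwrite(f"pics/{n}0.png",c["img"])
    print(n,c["camera_matrix"],c["extrinsics"].round(4) if hasattr(c["extrinsics"],'round') else c["extrinsics"],c.keys())
    for th in("rig","index_pin","flap_plate","flap_handle","stud_tip","sleeve_b","glue_bottle"):
        try: print(th,[(np.round(d["bbox"]).astype(int).tolist(),round(d["p"],2)) for d in spot_in(th,c)])
        except Exception as e: print(th,e)
print(state())
E
```

```text
pics
scene [[543.6789423    0.         310.28123199]
 [  0.         543.6789423  230.84673345]
 [  0.           0.           1.        ]] [[ 0.9096  0.2523 -0.3302  0.196 ]
 [-0.4151  0.5163 -0.749  -0.9793]
 [-0.0185  0.8184  0.5744  0.7622]
 [ 0.      0.      0.      1.    ]] dict_keys(['img', 'camera_matrix', 'extrinsics', 'shot'])
rig [([219, 153, 109, 102], 0.57)]
index_pin [([220, 150, 108, 105], 0.82), ([224, 154, 64, 54], 0.35)]
flap_plate [([219, 152, 67, 57], 0.72)]
flap_handle [([222, 156, 12, 14], 0.4), ([222, 152, 108, 101], 0.19)]
stud_tip [([220, 150, 68, 61], 0.7)]
sleeve_b [([306, 316, 26, 24], 0.94), ([396, 303, 23, 26], 0.93), ([347, 303, 22, 28], 0.89), ([255, 308, 22, 26], 0.88), ([331, 361, 24, 26], 0.63)]
glue_bottle [([373, 224, 23, 50], 0.82)]
top [[527.85824519   0.         316.10199677]
 [  0.         527.85824519 246.27348605]
 [  0.           0.           1.        ]] [[ 0.0087  0.9958 -0.0911  0.4711]
 [-1.      0.009   0.0034 -0.1396]
 [ 0.0042  0.0911  0.9958  1.3976]
 [ 0.      0.      0.      1.    ]] dict_keys(['img', 'camera_matrix', 'extrinsics', 
[... 435 characters left out ...]
], 0.55)]
{'t': 0.8, 'qpos': array([-1.29198907e+00,  2.75855212e-01,  1.50487226e+00, -1.52308692e-05,
        1.36070928e+00, -1.21034738e-01]), 'joint_vel': array([ 0.0007523 ,  0.00012539, -0.00059191, -0.00093079,  0.00078246,
        0.00066417]), 'effort': array([ 6.41954603e-05, -4.04400373e+01, -2.37489814e+01,  7.05140387e-02,
        2.48956564e-02, -1.28378193e-06]), 'tcp_pos': array([ 0.22381492, -0.52969888,  0.20552965]), 'orientation': array([ 9.80081952e-01,  1.98593456e-01, -1.28198427e-06,  7.82965627e-05]), 'ft_force': array([ 0.485751  , -0.73051291, -0.15568693]), 'torque': array([ 0.03702262, -0.06898429,  0.00741456]), 'grip_force': 0.0, 'opening': 1.0008986352762803}
```

```bash
python3 - <<'E'
import cv2,numpy as np
a=cv2.imread("pics/scene0.png");b=cv2.imread("pics/top0.png")
cv2.imwrite("pics/sc.png",cv2.resize(a[130:400,190:450],None,fx=2.2,fy=2.2,interpolation=3))
cv2.imwrite("pics/tc.png",cv2.resize(b[170:340,180:450],None,fx=2.9,fy=2.9,interpolation=3))
E
```

```text
(no output)
```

View pics/sc.png

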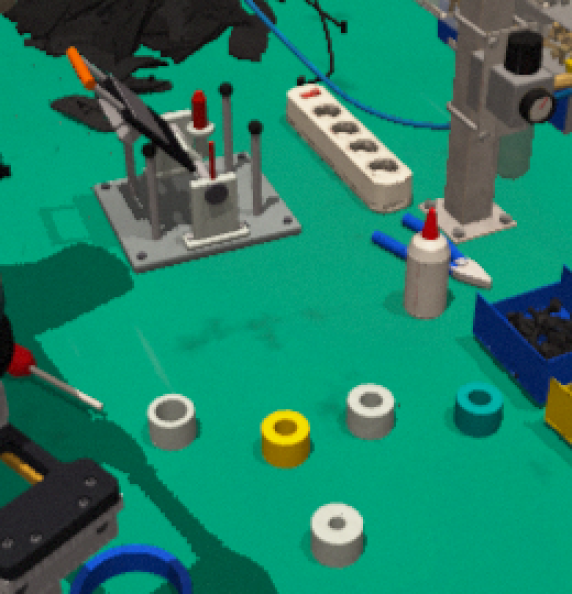

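View pics/tc.png

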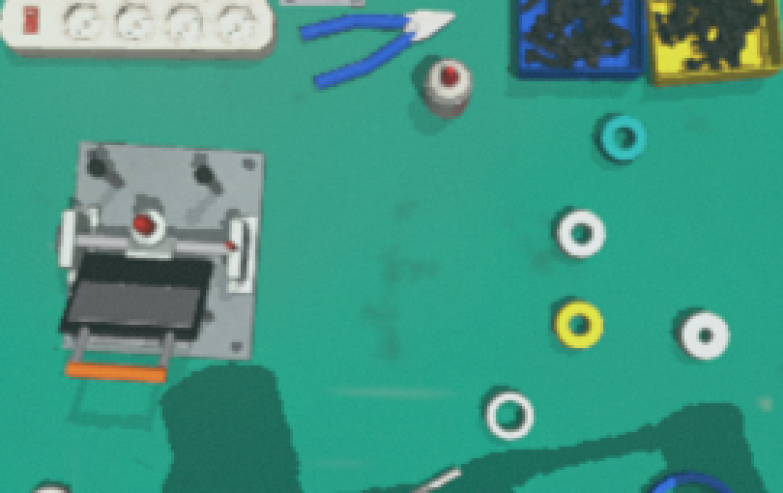

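Scene picture candidates for the sleeve, given as full-image pixels in the top view:
- Aluminium, wide bore at (355,313): c.
- Aluminium, medium bore at (380,250): b, my choice.
- Aluminium, narrow bore at (423,285): a.
- Yellow look-alike at (380,282).
- Turquoise look-alike at (394,217).

The rig's orange bar is at (220,298), the stud tip at (230,248) and the pin top at (259,254).

```bash
cat > h.py <<'E'
from station import *
import cv2,numpy as np
from scipy.spatial.transform import Rotation as R
def ray(c,uv,wrist=False):
    K=np.array(c["camera_matrix"]);E=np.array(c["extrinsics"])
    x=(uv[0]-K[0,2])/K[0,0];y=(uv[1]-K[1,2])/K[1,1]
    if wrist:
        r=np.hypot(x,y)+1e-12; d=np.array([x/r*np.sin(r),y/r*np.sin(r),np.cos(r)])
    else: d=np.array([x,y,1.])
    return E[:3,3],E[:3,:3]@(d*[1,-1,-1])
def atz(c,uv,z,wrist=False):
    o,d=ray(c,uv,wrist); return o+d*(z-o[2])/d[2]
def proj(c,P,wrist=False):
    K=np.array(c["camera_matrix"]);E=np.array(c["extrinsics"])
    p=(np.linalg.inv(E)@np.r_[P,1])[:3]*[1,-1,-1]
    if wrist:
        th=np.arctan2(np.hypot(p[0],p[1]),p[2]); p=np.r_[p[:2]/np.hypot(p[0],p[1])*th,1]
    else: p=p/p[2]
    return (K@p)[:2]
def down(yaw):  # tool z down, tool y (closing) at angle yaw from world x
    y=np.array([np.cos(yaw),np.sin(yaw),0]);z=np.array([0,0,-1.])
    return R.from_matrix(np.c_[np.cross(y,z),y,z]).as_quat()
def blobs(mask,mn=3):
    n,l,s,ce=cv2.connectedComponentsWithStats(mask.astype(np.uint8))
    return sorted([(int(s[i,4]),ce[i].round(1).tolist(),s[i,:4].tolist()) for i in range(1,n) if s[i,4]>=mn],reverse=True)
E
python3 - <<'E'
from h import *
for n in("top","scene"):
    c=capture(n);hsv=cv2.cvtColor(c["img"],cv2.COLOR_BGR2HSV);h,s,v=cv2.split(hsv)
    red=((h<6)|(h>174))&(s>140)&(v>60); orange=(h>=6)&(h<=16)&(s>160)&(v>120)
    box=(slice(215,310),slice(190,280)) if n=="top" else (slice(140,270),slice(210,340))
    off=np.array([box[1].start,box[0].start])
    for nm,m in(("red",red),("orange",orange)):
        for b in blobs(m[box]): print(n,nm,b[0],np.array(b[1])+off,np.array(b[2][:2])+off,b[2][2:])
    white=(s<60)&(v>110)
    box=(slice(230,330),slice(340,440)) if n=="top" else (slice(295,395),slice(250,380))
    off=np.array([box[1].start,box[0].start])
    for b in blobs(white[box],60):
        x,y,w,hh=b[2]; ctr=np.array([x+w/2-.5,y+hh/2-.5])+off
        print(n,"sleeve",b[0],ctr,(w,hh),atz(c,ctr,.03).round(4))
    if n=="top":
        for nm,uv,z in(("bar",(220,298),.205),("stud",(230,248),.150),("pin",(259,254),.133),("bottle",(334,200),.119)): print(nm,atz(c,uv,z).round(4))
E
```

```text
top red 22 [228.8 246.8] [226 245] [6, 5]
top orange 142 [219.6 297.9] [203 295] [34, 7]
top sleeve 200 [422.5 285. ] (16, 17) [ 0.4981 -0.4203  0.03  ]
top sleeve 181 [380. 250.] (17, 17) [ 0.588  -0.3106  0.03  ]
top sleeve 134 [355. 313.] (17, 17) [ 0.4247 -0.2458  0.03  ]
bar [0.4615 0.0713 0.205 ]
stud [0.5793 0.0603 0.15  ]
pin [ 0.5669 -0.0069  0.133 ]
bottle [ 0.7024 -0.1869  0.119 ]
scene red 87 [280.  179.8] [277 171] [7, 18]
scene red 26 [285.8 202.1] [285 195] [3, 16]
scene red 13 [331.1 172.3] [327 171] [8, 3]
scene orange 104 [226.2 160.3] [220 151] [13, 19]
scene sleeve 367 [343. 370.] (23, 23) [ 0.4948 -0.4271  0.03  ]
scene sleeve 299 [358. 317.] (21, 25) [ 0.5799 -0.3248  0.03  ]
scene sleeve 234 [267.5 320.5] (22, 24) [ 0.4205 -0.2587  0.03  ]
```

```bash
python3 - <<'E'
from h import *
move_ptp([.57,.03,.38],down(np.pi/2)); 
c=capture("wrist");cv2.imwrite("pics/w_rig.png",c["img"]);np.save("w_rig.npy",c,allow_pickle=True)
print(c["camera_matrix"],np.array(c["extrinsics"]).round(3))
for th in("flap_handle","stud_tip","index_pin"): print(th,[(np.round(d["bbox"]).tolist(),round(d["p"],2)) for d in spot_in(th,c)])
move_ptp([.57,-.31,.2],down(np.pi/2)); 
c=capture("wrist");cv2.imwrite("pics/w_sl.png",c["img"]);np.save("w_sl.npy",c,allow_pickle=True)
print(state()["qpos"],state()["t"],proj(c,[.588,-.3106,.03],True))
print([(np.round(d["bbox"]).tolist(),round(d["p"],2)) for d in spot_in("sleeve_b",c)])
E
```

```text
[[371.64829954   0.         317.38952034]
 [  0.         371.64829954 239.41189373]
 [  0.           0.           1.        ]] [[ 0.003 -0.966 -0.26   0.495]
 [ 1.     0.002  0.001  0.029]
 [-0.    -0.26   0.966  0.558]
 [ 0.     0.     0.     1.   ]]
flap_handle [([320.0, 100.0, 81.0, 16.0], 0.67)]
stud_tip [([295.0, 100.0, 112.0, 129.0], 0.82)]
index_pin [([281.0, 97.0, 128.0, 164.0], 0.94)]
[-6.03470096e-01  3.89267574e-01  1.34450243e+00  5.86882112e-04
  1.40602112e+00 -2.17595172e+00] 5.0 [315.99507966 236.95703792]
[([292.0, 209.0, 44.0, 48.0], 0.87), ([260.0, 290.0, 39.0, 48.0], 0.83), ([357.0, 47.0, 48.0, 45.0], 0.78), ([182.0, 125.0, 46.0, 43.0], 0.67), ([293.0, 135.0, 45.0, 41.0], 0.65)]
```

View pics/w_rig.png

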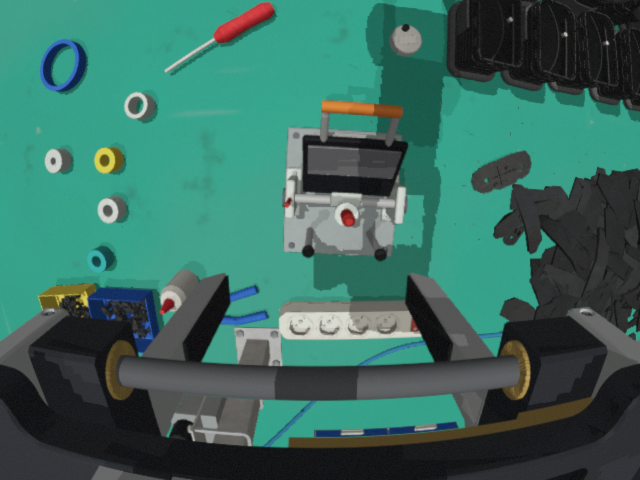

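View pics/w_sl.png

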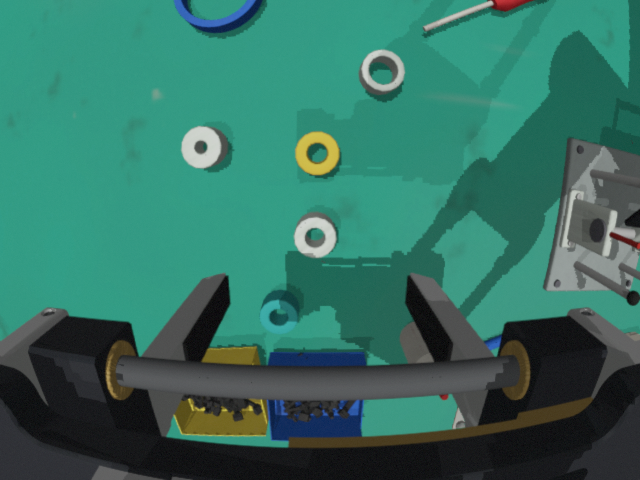

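```bash
cat > fit.py <<'E'
from h import *
from scipy.optimize import least_squares
def masks(img):
    h,s,v=cv2.split(cv2.cvtColor(img,cv2.COLOR_BGR2HSV))
    return ((h<6)|(h>174))&(s>140)&(v>60),(h>=6)&(h<=18)&(s>150)&(v>100)
E
python3 - <<'E'
from fit import *
w=np.load("w_rig.npy",allow_pickle=True).item()
t=capture("top");s=capture("scene")
obs=[]
def orange(c,box,wr):
    x0,y0,x1,y1=box; m=masks(c["img"])[1][y0:y1,x0:x1]; l=max(blobs(m),key=lambda b:b[0])
    n,lab=cv2.connectedComponents(m.astype(np.uint8)); k=np.argmax(np.bincount(lab.ravel())[1:])+1
    p=np.argwhere(lab==k)[:,::-1]+[x0,y0]; print("orange",len(p),p.mean(0),p.min(0),p.max(0)); return p
red=[(b[0],np.add(b[1],[270,180]),np.add(b[2][:2],[270,180]),b[2][2:]) for b in blobs(masks(w["img"])[0][180:240,270:370])];print(red)
import sys
pw=orange(w,(300,80,420,130),1);pt=orange(t,(190,280,250,310),0);ps=orange(s,(210,140,240,180),0)
H=[-.1093,0,.2052]
def ends(p):
    m=p.mean(0);u=np.linalg.svd(p-m,full_matrices=False)[2][0];q=(p-m)@u;return m,m+u*q.min(),m+u*q.max()
for c,p,wr in((w,pw,True),(t,pt,False)):
    m,a,b=ends(p); 
    if (a[0]<b[0])==wr: lo,hi=a,b   # wrist: left = -y
    else: lo,hi=b,a
    print(lo,m,hi)
    obs+=[(c,wr,H,m),(c,wr,[H[0],-.038,H[2]],lo),(c,wr,[H[0],.038,H[2]],hi)]
obs+=[(s,False,H,ps.mean(0)),(s,False,[0,-.072,.133],[286,195]),(s,False,[.012,0,.136],[280,179.8])]
def res(x):
    q=R.from_euler("z",x[2]).as_matrix()
    return np.concatenate([proj(c,q@P+[x[0],x[1],0],wr)-uv for c,wr,P,uv in obs])
r=least_squares(res,[.568,.06,0],loss="soft_l1");print(r.x,r.fun.reshape(-1,2).round(1).tolist() if 0 else res(r.x).reshape(-1,2).round(1).tolist())
np.save("rig.npy",r.x)
q=R.from_euler("z",r.x[2]).as_matrix();T=lambda P:q@np.array(P)+[r.x[0],r.x[1],0]
W=cv2.resize(w["img"][90:270,270:420],None,fx=3.3,fy=3.3,interpolation=3)
for P in([.012,0,.152],[.012,0,.110],[0,-.072,.133],H,[-.095,-.085,.012],[.095,-.085,.012],[.095,.085,.012],[-.095,.085,.012]):
    u=proj(w,T(P),True); cv2.drawMarker(W,tuple(int(v) for v in ((u-[270,90]+.5)*3.3)),(255,0,255),0,12,1)
l=np.load("w_sl.npy",allow_pickle=True).item()["img"][205:265,285:345]
l=cv2.resize(l,None,fx=4.5,fy=4.5,interpolation=3);o=np.zeros((594,495+270,3),np.uint8);o[:W.shape[0],:495]=W;o[:270,495:]=l
cv2.imwrite("pics/chk.png",o)
E
```

```text
[(160, array([347.4, 217.7]), array([341, 210]), [14, 16]), (23, array([287.1, 203.2]), array([285, 199]), [5, 8])]
orange 886 [361.28555305 108.53386005] [322 101] [401 117]
orange 151 [220.25827815 297.88741722] [203 295] [236 301]
orange 100 [226.65 160.8 ] [221 151] [233 170]
[321.73048631 105.37738296] [361.28555305 108.53386005] [401.26142995 111.7239176 ]
[236.13864623 298.97435821] [220.25827815 297.88741722] [202.95189155 296.70287156]
[ 0.57160411  0.06434519 -0.0614141 ] [[0.6, -0.6], [-0.3, -0.4], [-0.0, 0.1], [-0.2, -0.3], [0.8, -0.2], [0.3, -0.3], [0.2, 0.1], [-0.0, -0.2], [0.8, -2.0]]
```

View pics/chk.png

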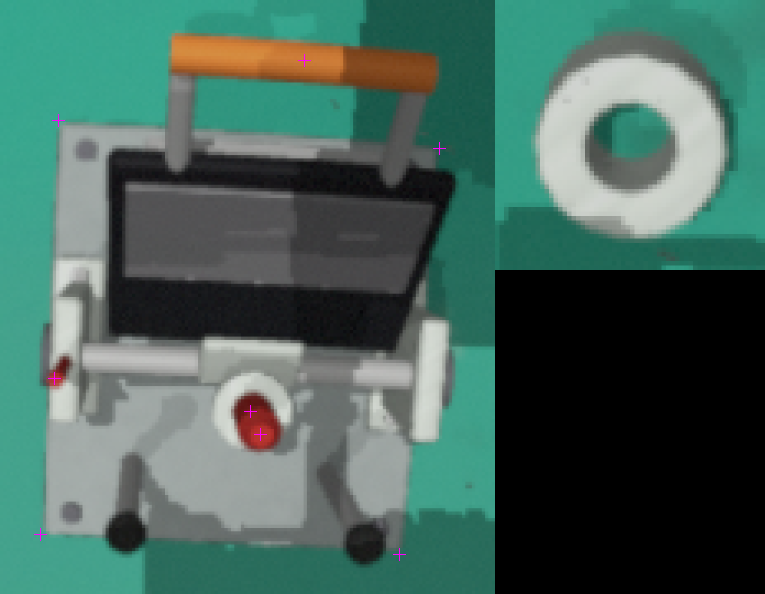

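The crop shows a bore to outside ratio of about 0.48, which is the 20 mm sleeve. The projected rig model lands on the pin top, stud tip and bar. Now I'll pick the sleeve.

```bash
python3 - <<'E'
from h import *
x0,y0,ps=np.load("rig.npy"); o=down(np.pi/2+ps)
l=np.load("w_sl.npy",allow_pickle=True).item(); p=atz(l,(314.7,236.7),.03,True);print(p)
move_ptp([p[0],p[1],.08],o)
print(servo_line([p[0],p[1],.007],speed=.08,threshold=8),state()["tcp_pos"])
set_gripper(.0,20); s=state();print(s["opening"],s["grip_force"],s["tcp_pos"],s["t"])
servo_line([p[0],p[1],.26],speed=.2)
st=R.from_euler("z",ps).apply([.012,0,0])+[x0,y0,0];print(st)
move_ptp([st[0],st[1],.21],o)
c=capture("wrist");cv2.imwrite("pics/w2.png",c["img"]);np.save("w2.npy",c,allow_pickle=True)
s=state();print(s["opening"],s["grip_force"],s["tcp_pos"],s["ft_force"],s["t"])
print(proj(c,[st[0],st[1],.152],True),proj(c,[*s["tcp_pos"][:2],s["tcp_pos"][2]-.007+.03],True))
cv2.imwrite("pics/w2c.png",cv2.resize(c["img"][150:400,200:440],None,fx=2.3,fy=2.3))
E
```

```text
[ 0.5877414  -0.31185923  0.03      ]
False [ 0.58820145 -0.31218423  0.00752286]
0.4431460953352511 19.99991538003087 [ 0.58771    -0.31184776  0.006979  ] 7.6333
[0.58358149 0.06360868 0.        ]
0.44565218079338104 19.999791383743286 [0.58420894 0.06234619 0.21010801] [ 0.57641946 -0.11754269 -1.38933484] 10.5167
[319.05883935 254.38846937] [317.01450091 308.31090814]
```

View pics/w2c.png

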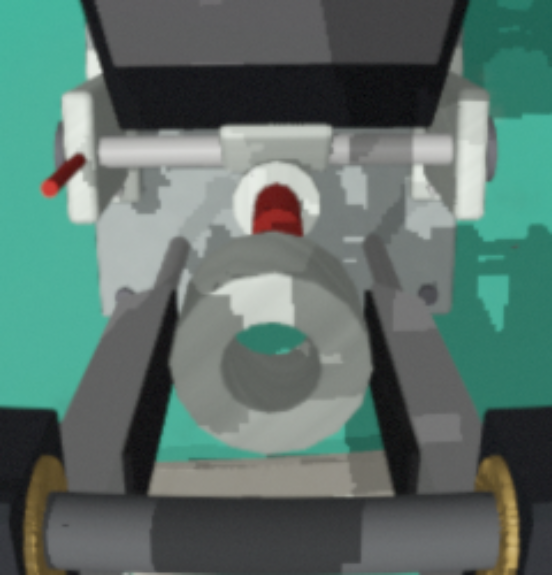

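The sleeve is held square, with its centre at pixel (317,307) as predicted. The stud is visible just behind its rim. Now I'll lower it onto the stud.

```bash
python3 - <<'E'
from h import *
x0,y0,ps=np.load("rig.npy")
st=R.from_euler("z",ps).apply([.012,0,0])+[x0,y0,0]
servo_line([st[0],st[1],.165],speed=.1);dwell(.3)
s=state();print(s["tcp_pos"],s["ft_force"])
hit=servo_line([st[0],st[1],.122],speed=.04,threshold=5)
s=state();print(hit,s["tcp_pos"],s["ft_force"],s["t"])
E
```

```text
[0.58395098 0.06365313 0.16562792] [-0.49003645 -0.35263314 -0.53392354]
False [0.58384474 0.06361259 0.12230122] [-0.53158095  0.27653763 -0.98088067] 12.6417
```

```bash
python3 - <<'E'
from h import *
x0,y0,ps=np.load("rig.npy")
st=R.from_euler("z",ps).apply([.012,0,0])+[x0,y0,0]
print(servo_line([st[0],st[1],.1175],speed=.03,threshold=4),state()["tcp_pos"],state()["ft_force"])
set_gripper(.75);dwell(.5)
servo_line([st[0],st[1],.26],speed=.15)
c=capture("wrist");s=state();print(s["t"],s["opening"])
H=R.from_euler("z",ps).apply([-.1093,0,.2052])+[x0,y0,0]
move_ptp([H[0]+.06,H[1],.36],down(np.pi/2+ps));dwell(.2);c=capture("wrist")
print(np.array(c["extrinsics"])[:3,3],state()["t"])
S=np.array([st[0],st[1],.110]); 
im=c["img"].copy()
for P,col in((S+[0,0,.03],(255,0,255)),(S+[0,0,.042],(255,255,0)),(H,(255,0,255))):
    u=proj(c,P,True);print(u);cv2.drawMarker(im,tuple(int(round(v)) for v in u),col,0,5,1)
u=proj(c,S,True).astype(int)
cv2.imwrite("pics/w3.png",cv2.resize(im[max(0,u[1]-170):u[1]+70,u[0]-120:u[0]+120],None,fx=2.4,fy=2.4,interpolation=3))
E
```

```text
False [0.58333298 0.06362732 0.11726947] [ 0.23781274  0.75402641 -0.5741184 ]
15.225 0.7507920965561029
[0.44862924 0.07557832 0.53628695] 16.0167
[314.48692844 265.65694264]
[314.40004794 269.19662796]
[313.45652882 159.12936086]
```

View pics/w3.png

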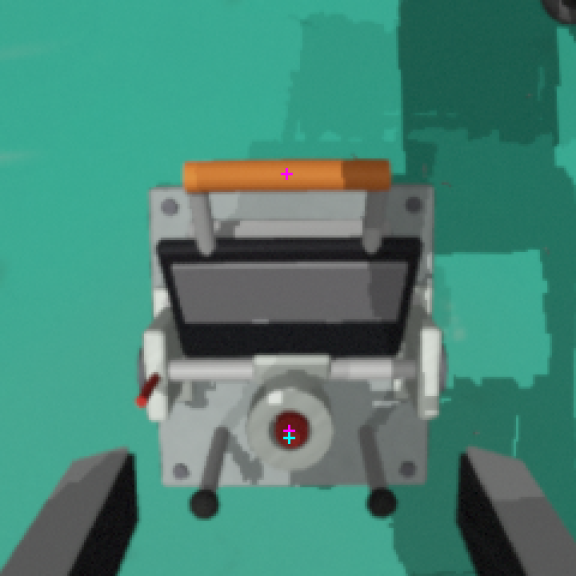

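The sleeve is seated: its ring centre at (289,431) in the crop matches the model's marker, and the flap is still at rest. Next I'll grip the bar and swing it up.

```bash
python3 - <<'E'
from h import *
x0,y0,ps=np.load("rig.npy"); q=R.from_euler("z",ps)
B=lambda a:q.apply([.17*np.sin(a),0,.075+.17*np.cos(a)])+[x0,y0,-.017]
H=B(np.radians(-40));U=B(0)
for yaw in(ps,ps+np.pi):
    j=[solve_ik(P,down(yaw)) for P in(H+[0,0,.08],H,U)]; print(yaw,[None if k is None else np.round(k,2) for k in j])
    if all(k is not None for k in j) and abs(j[0][5])<2.5: break
set_gripper(.36)
move_ptp(H+[0,0,.08],down(yaw));dwell(.2)
hit=servo_line(H,speed=.06,threshold=8);s=state();print(hit,s["tcp_pos"]-H,s["ft_force"],s["t"])
if not hit:
    set_gripper(0,45);dwell(.2);s=state();print(s["opening"]*.094,s["grip_force"],s["tcp_pos"]-H,s["ft_force"])
    c=capture("wrist");cv2.imwrite("pics/w4.png",c["img"])
E
```

```text
-0.06141410137739606 [array([ 0.  ,  0.08,  1.6 , -0.  ,  1.46,  0.06]), array([ 0.  ,  0.13,  1.75, -0.  ,  1.27,  0.06]), array([-0.01,  0.26,  1.46, -0.  ,  1.41,  0.05])]
False [3.24565285e-04 1.14923047e-05 3.95119918e-04] [0.45784351 0.49062453 1.08665083] 19.8333
0.010900445314315924 44.99696910381317 [-1.82716367e-04  3.30291799e-06  6.41995085e-05] [-0.79530729  0.11847212  1.87473523]
```

View pics/w4.png

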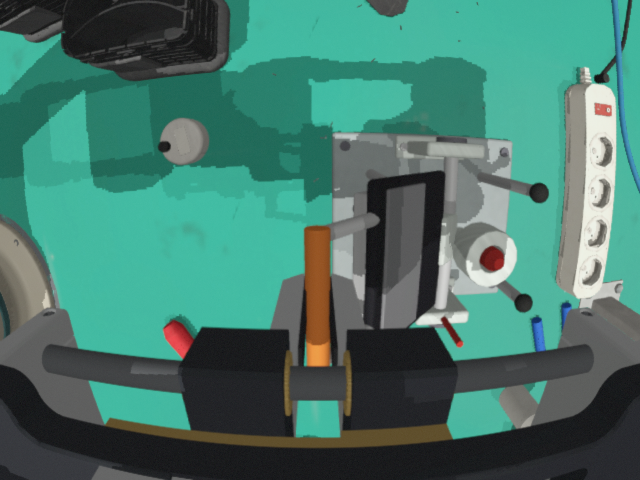

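The bar (318,230–370) sits between the pads and the opening of about 11 mm matches it. Now I'll swing along the arc.

```bash
python3 - <<'E'
from h import *
x0,y0,ps=np.load("rig.npy"); q=R.from_euler("z",ps)
B=lambda a:q.apply([.17*np.sin(a),0,.075+.17*np.cos(a)])+[x0,y0,-.017]
for d in range(-35,1,5):
    servo_line(B(np.radians(d)),speed=.06);s=state();f=np.array(s["ft_force"]);print(d,f.round(1),round(s["grip_force"],1))
    if np.linalg.norm(f)>45: break
dwell(.5);s=state();print(s["tcp_pos"]-B(0),s["opening"]*.094,s["grip_force"],s["ft_force"],s["t"])
c=capture("scene");t=capture("top");w=capture("wrist")
H=q.apply([0,0,.245])+[x0,y0,0];S=R.from_euler("z",ps)*R.from_euler("y",40,degrees=True)
tip=S.apply([.012,0,.077])+[x0,y0,.075]
i=c["img"].copy()
for P in(H,tip,q.apply([0,-.072,.133])+[x0,y0,0]): cv2.drawMarker(i,tuple(int(round(v)) for v in proj(c,P)),(255,0,255),0,5,1)
o=np.zeros((480,800,3),np.uint8);o[:,:400]=cv2.resize(i[120:264,210:330],(400,480),interpolation=3);o[:,400:]=cv2.resize(w["img"][80:440,200:500],(400,480),interpolation=3)
cv2.imwrite("pics/up.png",o)
E
```

```text
-35 [-2.6  1.   1.5] 45.0
-30 [-2.6  1.3  3. ] 45.0
-25 [-2.8  3.3  3.7] 45.0
-20 [-2.4  3.2  3.8] 45.0
-15 [-1.8  5.2  4.4] 45.0
-10 [-0.8  4.4  5.1] 45.0
-5 [-0.4  4.6  4. ] 45.0
0 [0.2 5.3 3.8] 45.0
[7.70550146e-04 8.13713071e-04 9.79353157e-05] 0.010807049553459723 44.99746799468994 [0.527191   5.47430089 2.84486507] 24.2833
```

View pics/up.png

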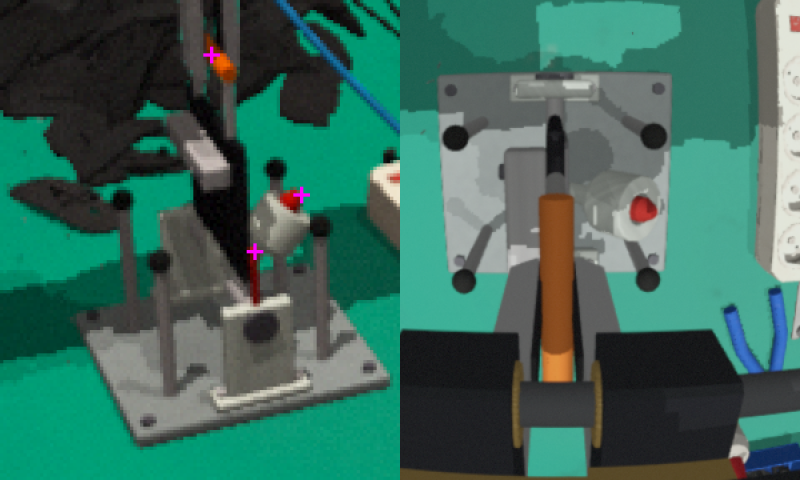

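The plate stands upright in line with the pin. The sleeve is still on the stud with only the tip showing, the bar is gripped at 45 N, and there is almost no sideways force.

```bash
python3 -c "
from station import *
print(close_job())"
```

```text
the job is handed in; nothing more can be done
None
```

I slid the 20 mm bore sleeve onto the stud's shoulder and let go, swung the flap to upright in line with the index pin, and handed the job in at about 24 s still gripping the bar; the hand-in returned no verdict.

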